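# Nest the cup set on its tray and slide the tray into the rack

### The arm

A 6-joint arm with a two-finger parallel gripper is mounted at the origin on the work surface; the furniture and walls round the work are solid. World frame = base frame: x ahead of the robot, y to its left, z up, the work surface at z = 0. Lengths are in m, angles in degrees, forces in N, time in s.
With the tool pointing down it reaches from about 0.375 to 0.9 m from the base axis. Payload 3.1 kg.
Tool frame: the origin (TCP) lies on the centre line of the jaws, within the pads' length; the fingertips stand 17 mm ahead of it and the grasp point (between the pads) lies 2 mm behind it; z points along the fingers, y is the line along which they close (so a half turn about z gives the same grasp; the last joint's range is limited). The gripper opens to 87 mm and grips with 3 to 60 N. Pads are 19 mm wide; open, the fingers measure 117 mm over their backs; the gripper's body (75 mm by 190 mm) begins 51 mm behind the grasp point.
Start: joints at [-80.243, 30.224, 82.088, -0, 67.689, -10.227], TCP at [0.214, -0.587, 0.201] pointing down, gripper open.
Joint ranges: [-176.69, 176.69], [-43.24, 126.21], [12.49, 139.97], [-82, 262], [0, 151.66], [-163.58, 163.58]. Speed limits (degrees/s): [159.86, 159.86, 180, 180, 180, 180].

### API

Orientations are given as a 3x3 rotation matrix whose columns are the frame's x, y, z axes.
In Python, from rig import bot, imaging, finder gives the robot as it stands. The module is installed in compiled form; this text tells all that it offers.
- The arm moves only by the tool play_rows, never from a script. Its argument "motion" is a list that holds one entry, the list of rows, each a list of 6 numbers: the shift along the tool's x, y, z in shares of 0.8 m (1.0 is 0.8 m), then the turn, a rotation vector about the tool's x, y, z in a scale on which 1.0 is pi rad. In form: [[[dx, dy, dz, wx, wy, wz], ...]]. A call has 1 to 8 rows; each row is the pose to reach, as a shift and turn from the pose commanded when the call began, along the tool's axes at that moment; what a row does not reach only later rows make up. A row lasts 1/12 s, in which the tool goes at most 41.7 mm and 7.16 degrees, less where a joint would pass 70% of its speed; a pose out of reach is approached as far as the arm can. A shift or turn number past 1, either way, is cut back to 1. A call with a gripper value outside its range is refused whole. "fingers" is the finger opening in m, from 0 to 0.087, set as the call begins (left out, the last holds). The fingers move at their own pace and stop on an object; the grip force is fixed at half the most. Time passes only in rows, so rows that repeat a pose let the fingers close. It gives the time, the measured TCP pose, the force, the opening and the grip force at its end, in the units of the state.
- bot.read_state(): the state, without advancing time (a new reading comes with each control period).
- imaging.capture(name): name is "scene" or "side" or "wrist"; returns a dict with "frame" (420x560x3 uint8, red, green, blue), "camera_matrix" (3x3 intrinsics, pixels), "R" (3x3) and "t" (3): a world point X has camera coordinates R X + t. Camera axes: x right, y down, z forward; pixel columns grow to the right and rows downward; lengths in m; the calibration is good to about 2 mm. A picture is of the moment at which its call begins. There is no depth.
- bot.hand_in(): hands the job in; it is judged then, once.
Trained networks look in the newest picture that a camera, given by its name, has taken for a name from the list of things; names that differ only in an ending like _2 or _b are one class to them, and where a whole thing is asked for, a point or a joint stands for the part that bears it (a point fixed in the world has none). Each returns a list of dicts, best first, with "confidence" (0 to 1); they miss things now and then, are a little off and sometimes report something else, mostly with a low value. They report only what shows in the picture. A call takes as long as a camera call. They do not tell look-alikes from the thing itself.
- finder.recognise(camera, name): "at" ([x, y, z] in m, in world coordinates, good to about 4 mm: the middle of the surface that is visible of it).
- finder.outline_of(camera, name): "pixels" (420x560 bool, what is visible of it).
The state is a dict: "time_s": time; "joint_positions": joint angles; "qvel": joint speeds; "tau": joint torques, N m; "position": TCP position; "tcp_rot": TCP orientation; "force": force on the tool from outside, world axes, zero at the start; "moment": the same for the moment, N m; "opening": opening from 0.0 (shut) to 1.0 (fully open); "grasp_force": force on a finger pad.
Only numpy, scipy, OpenCV 4.12 (cv2) and the standard library are available. Lean on these libraries where they do the work, as an engineer would, in place of code of your own. Each camera call takes 0.05 s, during which the arm holds its last target. There are 200 camera calls.

### The job

Put the measuring cups away: nest the three steel cups one inside the other, standing upright on the wooden tray while the tray is still outside the rack. Then, without lifting the tray off the table, slide it by its grip tab into the tray rack until it is fully home against the back stop, with the nested cups still standing on it, and let go. Do not tip a cup over, and leave the salt shaker, coffee cup, stamp and jam jar where they stand.

Things in the scene. Friction and masses are not known exactly. Their poses are not given: they have to be found in the camera images.
- rack: Fixed brown wooden tray rack, 158 wide; mouth faces its -x. Origin: on the table, where the tray's origin lies when home, axes parallel (tray enters along +x). Cheeks x -60..+70, inner faces y +-63, 80 high; flares to x -76 (142 between them there, 40 high). Lips over the tray rims: underside 20 up, inward to y +-51. Back stop face x +60.5. Five steel bars across the top, underside 78, top 84 up.
- tray: Loose pale wooden tray, 120 x 120, 14 high, inside 110 x 110, walls and floor 5, 0.19 to 0.31 kg. Origin: centre of its underside, z up. An upright grip tab, 12 thick (in y), 36 high, stands out of its -x side from x -59 to -121: pinch it across its thickness near x -102 and slide. It enters the rack +x side first, with 3 mm clearance at each side.
- cup_large: Largest of three plain open steel cups, upright, straight-sided: 68 outer and 62 inner diameter, 52 high, 4 mm floor, 0.06 to 0.09 kg. Origin: centre of its underside, z up its axis. A nested cup's rim stands 4 mm above the next larger one's; let go part way down inside, it drops home by itself.
- cup_medium: Middle of three plain open steel cups, upright, straight-sided: 56 outer and 50 inner diameter, 52 high, 4 mm floor, 0.055 kg, 3 mm play all round inside the largest. Origin: centre of its underside, z up its axis. A nested cup's rim stands 4 mm above the next larger one's; let go part way down inside, it drops home by itself.
- cup_small: Smallest of three plain open steel cups, upright, straight-sided: 44 outer and 38 inner diameter, 52 high, 4 mm floor, 0.04 kg, 3 mm play all round inside the middle one. Origin: centre of its underside, z up its axis. A nested cup's rim stands 4 mm above the next larger one's; let go part way down inside, it drops home by itself.
- shaker: Bystander: salt shaker with a metal cap, 44 mm diameter, 90 high, upright; origin: centre of its underside.
- coffee_cup: Bystander: green and white coffee cup with a handle, 64 x 89 (the handle towards its -y), 48 high; origin: under the middle of that rectangle.
- stamp: Bystander: rubber stamp with a turned dark wood handle, foot 36 x 36, 82 high, upright; origin: centre of its underside.
- jam_jar: Bystander: jam jar with a green lid, 60 mm diameter, 75 high; origin: centre of its underside.
Mind the look-alikes: they are no part of the job. Leave any pink look-alike of the cup_large alone.

How it is judged:
By the outcome, as a careful person would: the job done as asked, in the order asked, and still so for the second after the job is handed in, with the robot touching nothing.
It also fails if it takes over 72 s, if anything falls off the work surface, if the arm or the gripper's body presses on something with over 40 N, if the wrist force passes 120 N, or if a joint passes its speed limit or range.

## Working session

There is one attempt and no reset: what is moved stays moved. The work goes in short steps, Python scripts to look and compute and a tool call to move; the robot and the scene stay as the last step left them, time stands still between calls to the robot, and variables do not carry over. Pictures are saved under pics/ and viewed, at most 10 in all, crops included, and the job is handed in when it is done.

Besides the shell and the picture viewer there is one more tool, called after ">>>" as name([rows], argument=value, ...), one row to a line, values as JSON. play_rows: Moves the arm, as the interface text tells. Its arguments: {"type":"object","properties":{"motion":{"type":"array"},"fingers":{"type":"number"}},"required":["motion"]}

```bash
mkdir -p pics; python3 - <<'E'
from rig import bot, imaging, finder
import cv2, numpy as np
s=bot.read_state(); print(s['time_s'],s['position'],s['tcp_rot'],s['opening'])
ims=[]
for c in ["scene","side"]:
    d=imaging.capture(c); cv2.imwrite(f"pics/{c}0.png",d["frame"][:,:,::-1])
    np.savez(f"{c}.npz",K=d["camera_matrix"],R=d["R"],t=d["t"])
    for n in ["rack","tray","cup_large","cup_medium","cup_small","shaker","coffee_cup","stamp","jam_jar"]:
        for r in finder.recognise(c,n)[:3]:
            P=np.array(r["at"]); q=d["camera_matrix"]@(d["R"]@P+d["t"])
            print(c,n,np.round(P,3),round(r["confidence"],2),np.round(q[:2]/q[2]))
    ims.append(-d["R"].T@d["t"])
print(ims)
E
```

```text
0.0 [ 0.21349534 -0.58659761  0.20046573] [[ 9.39778773e-01  3.41783129e-01 -3.88853068e-04]
 [ 3.41783163e-01 -9.39776458e-01  2.11630763e-03]
 [ 3.57883283e-04 -2.12176441e-03 -9.99997685e-01]] 1.0021613107728229
scene rack [0.53  0.299 0.049] 0.92 [176. 228.]
scene tray [ 0.54  -0.101  0.007] 0.6 [305. 195.]
scene cup_large [0.625 0.126 0.035] 0.66 [221. 195.]
scene cup_large [0.332 0.075 0.031] 0.64 [296. 246.]
scene cup_medium [0.44  0.123 0.035] 0.85 [256. 229.]
scene cup_small [0.536 0.117 0.035] 0.84 [239. 210.]
scene shaker [ 0.346 -0.075  0.044] 0.86 [342. 220.]
scene shaker [0.442 0.123 0.033] 0.56 [256. 229.]
scene coffee_cup [0.361 0.189 0.035] 0.66 [249. 254.]
scene coffee_cup [0.533 0.118 0.036] 0.52 [240. 210.]
scene stamp [0.689 0.017 0.033] 0.72 [244. 176.]
scene jam_jar [ 0.672 -0.201  0.052] 0.75 [308. 154.]
side rack [0.537 0.303 0.048] 0.59 [200. 279.]
side tray [ 0.533 -0.122  0.002] 0.66 [318. 194.]
side cup_large [0.343 0.088 0.032] 0.76 [355. 255.]
side cup_large [0.635 0.13  0.03 ] 0.59 [222. 221.]
side cup_medium [0.445 0.131 0.031] 0.81 [297. 250.]
side cup_medium [0.538 0.307 0.046] 0.7 [198. 280.]
side cup_small [0.539 0.127 0.033] 0.76 [259. 233.]
side cup_small [0.632 0.131 0.031] 0.36 [222. 221.]
side shaker [ 0.357 -0.074  0.047] 0.83 [380. 207.]
side coffee_cup [0.353 0.187 0.038] 0.87 [326. 282.]
side coffee_cup [ 0.532 -0.125  0.001] 0.62 [319. 194.]
side stamp [0.689 0.02  0.034] 0.58 [234. 191.]
side stamp [ 0.357 -0.073  0.046] 0.45 [380. 208.]
side jam_jar [ 0.677 -0.192  0.049] 0.96 [285. 154.]
side jam_jar [0.445 0.131 0.032] 0.37 [297. 250.]
[array([-0.49688165,  0.66742672,  0.82735559]), array([0.14095587, 0.64955059, 0.5132728 ])]
```

View pics/scene0.png

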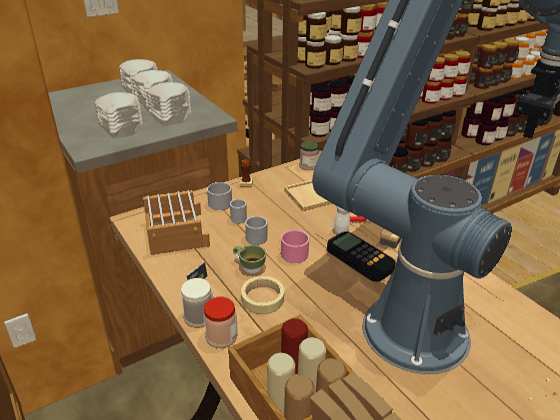

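View pics/side0.png

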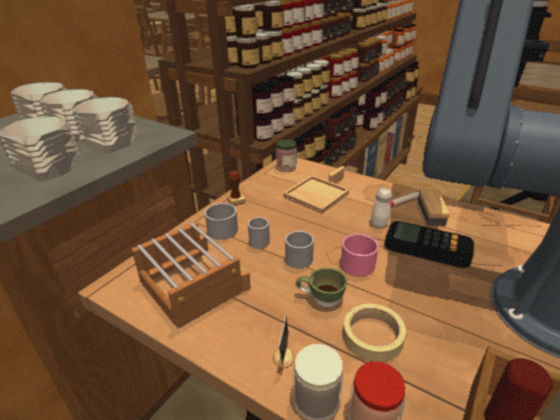

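The scene picture shows the rack at (173,225), steel cups at (219,195), (238,210) and (256,229), a pink look-alike at (295,246), and the tray at (305,193), partly hidden by the arm. In the side picture the tray is at (316,193) with its tab at (337,174), pointing away from the rack. Next I'll fit the models to the outlines.

```bash
cat > h.py <<'E'
from rig import bot, imaging, finder
import cv2, numpy as np
from scipy.optimize import minimize
def box(x0,x1,y0,y1,z0,z1): return np.array([[x,y,z] for x in(x0,x1) for y in(y0,y1) for z in(z0,z1)])/1e3
def cyl(r,h,z0=0):
    a=np.linspace(0,2*np.pi,40,endpoint=False)
    return np.array([[r*np.cos(t),r*np.sin(t),z] for t in a for z in(z0,h)])/1e3
M={"tray":[box(-60,60,-60,60,0,14),box(-121,-59,-6,6,0,36)],
 "rack":[box(-60,70,63,79,0,80),box(-60,70,-79,-63,0,80),box(60.5,70,-79,79,0,40),
   np.vstack([box(-60,-60,63,79,0,40),box(-76,-76,71,79,0,40)]),np.vstack([box(-60,-60,-79,-63,0,40),box(-76,-76,-79,-71,0,40)])],
 "cup_large":[cyl(34,52)],"cup_medium":[cyl(28,52)],"cup_small":[cyl(22,52)],"shaker":[cyl(22,90)],"jam_jar":[cyl(30,75)]}
def proj(d,P):
    q=(d["R"]@P.T).T+d["t"]; q=q@d["camera_matrix"].T; return q[:,:2]/q[:,2:]
def pose(p,P):
    c,s=np.cos(p[2]),np.sin(p[2]); return P@np.array([[c,-s,0],[s,c,0],[0,0,1]]).T+[p[0],p[1],p[3] if len(p)>3 else 0]
S=4
def render(d,name,p):
    m=np.zeros((420*S,560*S),np.uint8)
    for part in M[name]:
        h=cv2.convexHull(proj(d,pose(p,part)).astype(np.float32))
        cv2.fillConvexPoly(m,np.round((h+.5)*S).astype(np.int32),1)
    return cv2.resize(m*255,(560,420),interpolation=cv2.INTER_AREA)/255.
def mask(cam,name,near):
    d=imaging.capture(cam); best=None
    for r in finder.outline_of(cam,name):
        m=r["pixels"]; ys,xs=np.nonzero(m); c=np.array([xs.mean(),ys.mean()])
        e=np.linalg.norm(c-proj(d,np.array([[near[0],near[1],.03]]))[0])
        if best is None or e<best[0]: best=(e,m,r["confidence"])
    return d,best
def fit(views,name,p0,yaw=False):
    def cost(v):
        p=[v[0]/100,v[1]/100,v[2]/10 if yaw else 0]
        return sum((abs(render(d,name,p)-m)*w).sum()/m.sum() for d,m,w in views)
    x0=np.array([p0[0]*100,p0[1]*100]+([p0[2]*10] if yaw else []))
    sim=np.vstack([x0]+[x0+np.eye(len(x0))[i]*(1.0) for i in range(len(x0))])
    r=minimize(cost,x0,method="Nelder-Mead",options=dict(initial_simplex=sim,xatol=.005,fatol=1e-4))
    v=r.x/100; 
    return (np.array([v[0],v[1],np.degrees(r.x[2]/10)]) if yaw else v), r.fun
E
python3 - <<'E'
from h import *
near={"cup_large":(.635,.127),"cup_medium":(.442,.127),"cup_small":(.538,.122),"shaker":(.352,-.074),"jam_jar":(.675,-.197),"tray":(.54,-.11),"rack":(.535,.30)}
for n,p in near.items():
    V=[]
    for c in ("scene","side"):
        d,b=mask(c,n,p)
        if b is None: print(n,c,"none");continue
        if n=="tray" and c=="scene": continue
        V.append((d,b[1],1.0)); print(n,c,round(b[0],1),b[1].sum(),round(b[2],2))
    for y in ([0,np.pi/2,np.pi,-np.pi/2] if n in("tray","rack") else [None]):
        if y is None: r=[fit([v],n,p) for v in V]+[fit(V,n,p)]
        else: r=[fit(V,n,(p[0],p[1],y+e),True) for e in(-.4,.4)]
        print(n,[(np.round(a,4),round(f,3)) for a,f in r])
d=imaging.capture("side")["frame"][:,:,::-1]
a=cv2.resize(d[200:340,110:270],None,fx=4,fy=4,interpolation=3)
b=cv2.resize(d[150:230,250:370],None,fx=4,fy=4,interpolation=3)
o=np.zeros((560,800,3),np.uint8);o[:,:640]=a[:560,:640]; o[:160*2,640:]=cv2.resize(b,(160,106)).mean()*0
cv2.imwrite("pics/rack.png",a);cv2.imwrite("pics/tray.png",b)
E
```

```text
cup_large scene 0.5 524 0.87
cup_large side 1.9 1042 0.58
cup_large [(array([0.6435, 0.1204]), np.float64(0.22)), (array([0.642 , 0.1249]), np.float64(0.042)), (array([0.6425, 0.1241]), np.float64(0.271))]
cup_medium scene 1.8 517 0.59
cup_medium side 1.3 951 0.87
cup_medium [(array([0.4498, 0.1192]), np.float64(0.15)), (array([0.448 , 0.1207]), np.float64(0.052)), (array([0.4483, 0.1202]), np.float64(0.207))]
cup_small scene 1.4 362 0.72
cup_small side 2.7 610 0.89
cup_small [(array([0.5475, 0.1152]), np.float64(0.101)), (array([0.5478, 0.118 ]), np.float64(0.062)), (array([0.5483, 0.1165]), np.float64(0.18))]
shaker scene 3.6 350 0.67
shaker side 6.5 677 0.89
shaker [(array([ 0.3591, -0.0867]), np.float64(0.81)), (array([ 0.3591, -0.0878]), np.float64(0.31)), (array([ 0.3594, -0.0871]), np.float64(1.118))]
jam_jar scene 6.3 445 0.62
jam_jar side 5.2 626 0.6
jam_jar [(array([ 0.6991, -0.2246]), np.float64(0.244)), (array([ 0.6873, -0.2113]), np.float64(0.131)), (array([ 0.691 , -0.2176]), np.float64(0.386))]
tray side 7.6 1552 0.94
tray [(array([ 0.5375, -0.1203, -9.8764]), np.float
[... 312 characters left out ...]
.641529e+02]), np.float64(0.319))]
tray [(array([  0.5371,  -0.1206, -97.9078]), np.float64(0.32)), (array([  0.5405,  -0.1303, -57.5666]), np.float64(0.368))]
rack scene 11.7 3129 0.68
rack side none
rack [(array([  0.5808,   0.2708, -23.6616]), np.float64(0.759)), (array([ 0.578 ,  0.2856, 72.9484]), np.float64(0.082))]
rack [(array([ 0.5785,  0.286 , 72.9234]), np.float64(0.081)), (array([ 0.5784,  0.286 , 72.8835]), np.float64(0.081))]
rack [(array([  0.5761,   0.2683, 155.5257]), np.float64(0.688)), (array([  0.5797,   0.2896, 252.5284]), np.float64(0.179))]
rack [(array([   0.581 ,    0.29  , -108.8073]), np.float64(0.178)), (array([   0.5805,    0.2927, -106.296 ]), np.float64(0.18))]
```

View pics/rack.png

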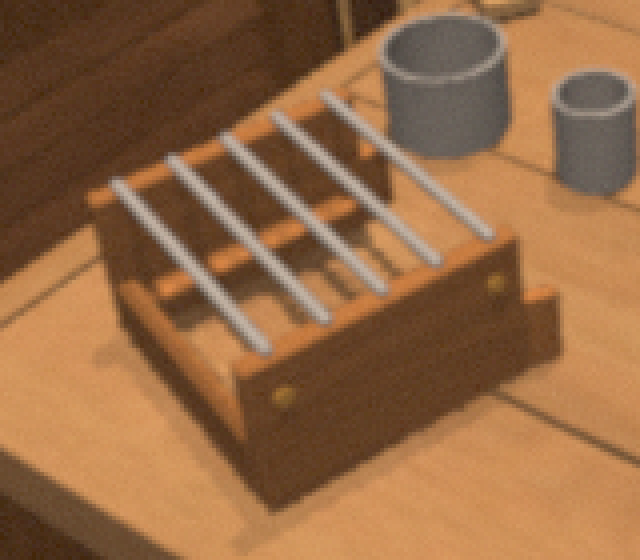

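The rack crop shows the mouth (flares at 540,320) facing the cups, the bars across the top, and the back stop at lower left, so rack yaw is about 73° and tray yaw about 82°. I'll go above for a close look with the wrist camera.

Careful with the scale: shifts go in shares of 0.8 m and turns go in shares of pi rad. That gives: 0.5 m / 0.8 = 0.625, -0.44 m / 0.8 = -0.55, -70 degrees / 180 = -0.3889.

>>> play_rows([
  [[0.625,-0.55,-0.1875,0,0,-0.3889],[0.625,-0.55,-0.1875,0,0,-0.3889],[0.625,-0.55,-0.1875,0,0,-0.3889],[0.625,-0.55,-0.1875,0,0,-0.3889],[0.625,-0.55,-0.1875,0,0,-0.3889],[0.625,-0.55,-0.1875,0,0,-0.3889],[0.625,-0.55,-0.1875,0,0,-0.3889],[0.625,-0.55,-0.1875,0,0,-0.3889]],
])

```text
time_s: 3.12
position: [0.3702, -0.3002, 0.2753]
tcp_rot: [[0.215, 0.977, 0.0], [0.977, -0.215, -0.0], [-0.0, 0.001, -1.0]]
force: [1.4, -0.2, -0.2]
opening: 1.002
grasp_force: 0.0
```

In the tool's units: 0.325 m / 0.8 = 0.4063, 0.082 m / 0.8 = 0.1025, -12.4 degrees / 180 = -0.0689.

>>> play_rows([
  [[0.4063,0.1025,-0.0938,0,0,-0.0689],[0.4063,0.1025,-0.0938,0,0,-0.0689],[0.4063,0.1025,-0.0938,0,0,-0.0689],[0.4063,0.1025,-0.0938,0,0,-0.0689],[0.4063,0.1025,-0.0938,0,0,-0.0689],[0.4063,0.1025,-0.0938,0,0,-0.0689],[0.4063,0.1025,-0.0938,0,0,-0.0689],[0.4063,0.1025,-0.0938,0,0,-0.0689]],
])

```text
time_s: 3.78
position: [0.5171, -0.0098, 0.3482]
tcp_rot: [[0.005, 1.0, 0.001], [1.0, -0.005, -0.0], [-0.0, 0.001, -1.0]]
force: [-0.0, -1.1, -0.7]
opening: 1.001
grasp_force: 0.0
```

```bash
python3 - <<'E'
from h import *
s=bot.read_state(); print(s['time_s'],s['position'],s['tcp_rot'][:,0],s['joint_positions'])
d=imaging.capture("wrist"); cv2.imwrite("pics/w0.png",d["frame"][:,:,::-1])
print(-d["R"].T@d["t"], d["R"], d["camera_matrix"])
E
```

```text
3.7833 [ 0.51714273 -0.00976371  0.34823386] [ 5.35647328e-03  9.99985619e-01 -2.65363321e-04] [-1.34697939e+01  1.32615162e+01  8.53901879e+01 -6.33370731e-03
  8.13083007e+01 -1.31619392e+01]
[0.51659737 0.0741944  0.53199458] [[ 9.99984351e-01 -5.30077705e-03  1.78880409e-03]
 [-5.59394741e-03 -9.51757186e-01  3.06801184e-01]
 [ 7.62224729e-05 -3.06806390e-01 -9.51771944e-01]] [[321.64810876   0.         277.81604577]
 [  0.         321.64810876 203.30623206]
 [  0.           0.           1.        ]]
```

View pics/w0.png

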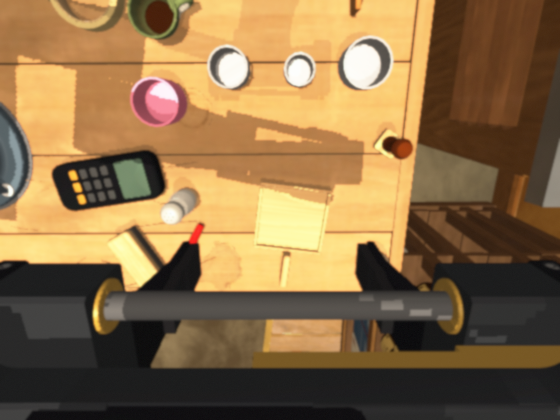

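Wrist view: medium cup at (229,68), small at (299,70), large at (366,63), tray at (292,217) with its tab at (285,268). Pink look-alike at (158,101). I'll fit these from this view.

```bash
python3 - <<'E'
from h import *
near={"cup_large":(.6425,.1245),"cup_medium":(.448,.12),"cup_small":(.548,.117),"tray":(.538,-.119)}
for n,p in near.items():
    d,b=mask("wrist",n,p)
    if b is None: print(n,"none");continue
    print(n,round(b[0],1),b[1].sum(),round(b[2],2))
    r=fit([(d,b[1],1.)],n,(p[0],p[1],np.radians(82)),n=="tray"); print(np.round(r[0],4),round(r[1],3))
E
```

```text
cup_large 1.1 2251 0.61
[0.641  0.1218] 0.026
cup_medium 1.8 1418 0.94
[0.4469 0.1173] 0.082
cup_small 1.1 894 0.96
[0.5469 0.1144] 0.045
tray 1.1 5050 0.94
[ 0.5388 -0.1225 82.4457] 0.028
```

In the tool's units: 0.13 m / 0.8 = 0.1625, 0.06 m / 0.8 = 0.075.

>>> play_rows([
  [[0.1625,0.075,0,0,0,0],[0.1625,0.075,0,0,0,0],[0.1625,0.075,0,0,0,0],[0.1625,0.075,0,0,0,0],[0.1625,0.075,0,0,0,0]],
])

```text
time_s: 4.65
position: [0.5787, 0.12, 0.3468]
tcp_rot: [[0.003, 1.0, 0.0], [1.0, -0.003, 0.002], [0.002, 0.0, -1.0]]
force: [-0.0, -1.0, 0.6]
opening: 1.0
grasp_force: 0.0
```

```bash
python3 - <<'E'
from h import *
print(bot.read_state()['position'])
near={"cup_large":(.6425,.1245),"cup_medium":(.448,.12),"cup_small":(.548,.117),"rack":(.578,.286)}
for n,p in near.items():
    d,b=mask("wrist",n,p)
    if b is None: print(n,"none");continue
    print(n,round(b[0],1),b[1].sum(),round(b[2],2))
    r=fit([(d,b[1],1.)],n,(p[0],p[1],np.radians(73)),n=="rack"); print(np.round(r[0],4),round(r[1],3))
    if n=="rack": pr=[r[0][0],r[0][1],np.radians(r[0][2])]
f=d["frame"][:,:,::-1].copy()
for P in M["rack"][:3]+M["rack"][3:]:
    h=cv2.convexHull(proj(d,pose(pr,P)).astype(np.float32)); cv2.polylines(f,[np.round(h).astype(int)],True,(0,255,0),1)
cv2.imwrite("pics/w1.png",f)
E
```

```text
[0.57865334 0.12003657 0.34679038]
cup_large 1.9 1712 0.86
[0.6412 0.122 ] 0.048
cup_medium 1.8 1319 0.78
[0.4472 0.1179] 0.045
cup_small 2.4 769 0.58
[0.5468 0.114 ] 0.041
rack 5.6 5774 0.67
[ 0.5734  0.2856 74.1921] 0.536
```

View pics/w1.png

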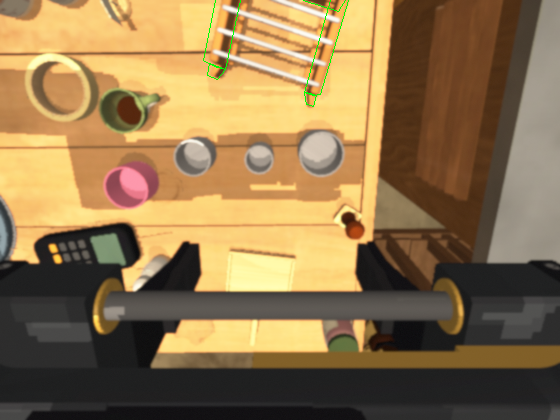

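Overlay: the rack fit is within a few mm, and the large cup sits at (321,152). I'll grasp the large cup with the fingers along world x.

In the tool's units: 0.24 m / 0.8 = 0.3, 0.002 m / 0.8 = 0.0025.

>>> play_rows([
  [[0.0025,0.05,0,0,0,0],[0.0025,0.0775,0.05,0,0,0],[0.0025,0.0775,0.1,0,0,0],[0.0025,0.0775,0.15,0,0,0],[0.0025,0.0775,0.2,0,0,0],[0.0025,0.0775,0.25,0,0,0],[0.0025,0.0775,0.3,0,0,0],[0.0025,0.0775,0.3,0,0,0]],
], fingers=0.087)

```text
time_s: 5.72
position: [0.6325, 0.1184, 0.0987]
tcp_rot: [[0.007, 1.0, -0.018], [1.0, -0.007, -0.0], [-0.001, -0.018, -1.0]]
force: [-1.5, -0.8, -1.8]
opening: 1.004
grasp_force: 0.0
```

In the tool's units: 0.01 m / 0.8 = 0.0125.

>>> play_rows([
  [[0,0,0,0,0,0],[0,0,0.0125,0,0,0],[0,0,0.0125,0,0,0]],
])

```text
time_s: 5.97
position: [0.6411, 0.1193, 0.0994]
tcp_rot: [[0.006, 1.0, 0.004], [1.0, -0.006, 0.0], [0.0, 0.004, -1.0]]
force: [-0.5, -0.4, 0.2]
opening: 0.996
grasp_force: 0.0
```

In the tool's units: 0.058 m / 0.8 = 0.0725, 0.002 m / 0.8 = 0.0025.

>>> play_rows([
  [[0.0025,0,0.0375,0,0,0],[0.0025,0,0.0725,0,0,0],[0.0025,0,0.0725,0,0,0],[0.0025,0,0.0725,0,0,0]],
])

```text
time_s: 6.3
position: [0.6396, 0.1215, 0.0404]
tcp_rot: [[0.005, 1.0, -0.0], [1.0, -0.005, -0.0], [-0.0, -0.0, -1.0]]
force: [1.1, 0.3, 0.5]
opening: 1.001
grasp_force: 0.0
```

>>> play_rows([
  [[0,0,0,0,0,0],[0,0,0,0,0,0],[0,0,0,0,0,0],[0,0,0,0,0,0],[0,0,0,0,0,0],[0,0,0,0,0,0]],
], fingers=0.05)

```text
time_s: 6.8
position: [0.6397, 0.1215, 0.0401]
tcp_rot: [[0.006, 1.0, 0.001], [1.0, -0.006, 0.0], [0.0, 0.001, -1.0]]
force: [1.1, -0.5, 0.2]
opening: 0.636
grasp_force: 0.0
```

```bash
python3 - <<'E'
from h import *
s=bot.read_state(); print(s['position'],s['opening'],s['grasp_force'])
d=imaging.capture("wrist"); e=imaging.capture("side")
a=d["frame"][:,:,::-1]; b=cv2.resize(e["frame"][150:330,130:370,::-1],(560,420))
cv2.imwrite("pics/w2.png",cv2.resize(np.hstack([a,b]),(800,300)))
E
```

```text
[0.63972323 0.1214689  0.04006097] 0.6361844240525326 0.0
```

View pics/w2.png

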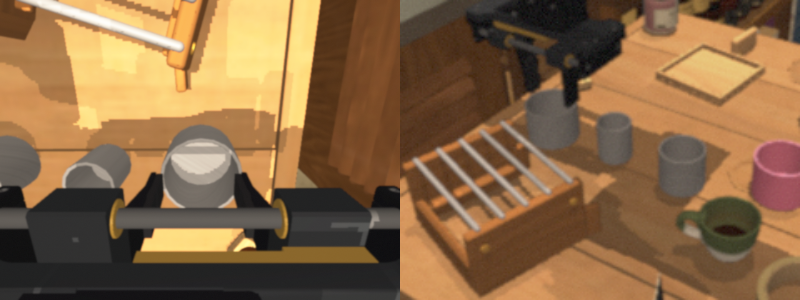

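The wrist view (left) shows the large cup between the fingers at (200,165), and the side view (right) has it upright at (552,118). I'll let the fingers finish closing.

>>> play_rows([
  [[0,0,0,0,0,0],[0,0,0,0,0,0],[0,0,0,0,0,0],[0,0,0,0,0,0]],
], fingers=0.05)

```text
time_s: 7.23
position: [0.6394, 0.1214, 0.0393]
tcp_rot: [[0.006, 1.0, -0.0], [1.0, -0.006, -0.0], [-0.0, -0.0, -1.0]]
force: [0.1, 0.4, -0.2]
opening: 0.575
grasp_force: 0.0
```

```bash
python3 - <<'E'
from h import *
s=bot.read_state(); print(s['position'],s['opening'],s['grasp_force'])
for n,p in {"cup_large":(.6425,.1245)}.items():
    d,b=mask("side",n,p); print(b[0],b[1].sum())
    print(fit([(d,b[1],1.)],n,p))
d,b=mask("wrist","cup_large",(.641,.122)); print(b[0],b[1].sum()); print(fit([(d,b[1],1.)],"cup_large",p))
a=d["frame"][:,:,::-1]
cv2.imwrite("pics/w3.png",cv2.resize(a[120:420,150:450],(600,600)))
E
```

```text
[0.63938571 0.12144415 0.03934638] 0.5753108644994206 0.0
3.0828726168117577 916
(array([0.6416996 , 0.12467772]), np.float64(0.1753960099323572))
1.4783147574190068 10158
(array([0.64087796, 0.12246386]), np.float64(0.11625455064876904))
```

View pics/w3.png

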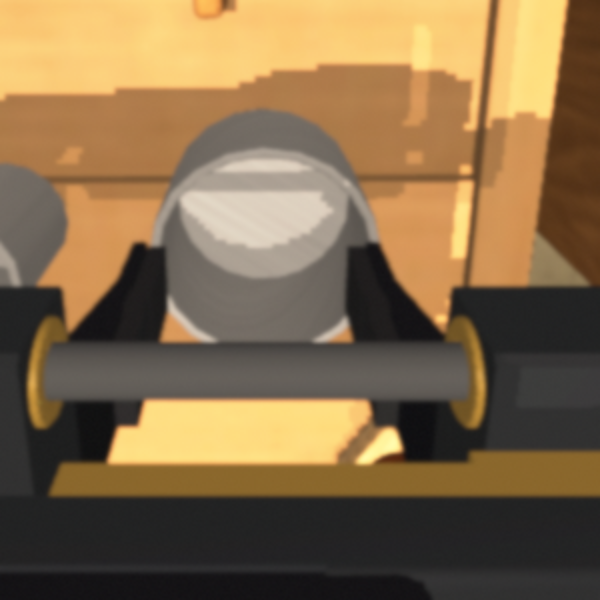

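The crop shows the fingertips at (157,245) and (363,245), over the rim and not beside the cup. The tip size suggests they're about 40 mm higher than the reported TCP implies. I'll check that against the side camera.

```bash
python3 - <<'E'
from h import *
s=bot.read_state(); p=s['position']; g=s['opening']*.087/2
for c in ("side","scene"):
    d=imaging.capture(c); f=d["frame"][:,:,::-1]
    f=f.copy()
    sc=4; x0,y0=(180,130) if c=="side" else (180,120)
    F=cv2.resize(f[y0:y0+140,x0:x0+95],None,fx=sc,fy=sc,interpolation=3)
    for h,col in ((.023,(0,255,0)),(-.017,(0,0,255))):
        for sgn in(-1,1):
            P=np.array([[p[0]+sgn*g,p[1]+e,p[2]+h] for e in(-.0095,.0095)])
            q=(proj(d,P)-[x0,y0]+.5)*sc
            cv2.line(F,tuple(np.round(q[0]).astype(int)),tuple(np.round(q[1]).astype(int)),col,2)
    if c=="side":A=F
cv2.imwrite("pics/tips.png",np.hstack([A,F]))
E
```

```text
(no output)
```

View pics/tips.png

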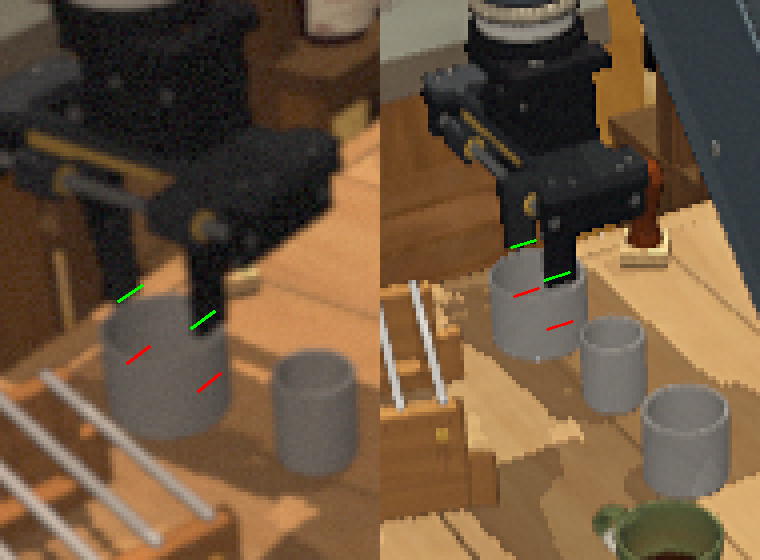

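Both side views confirm it: the tips sit near reported z + 21 mm (green), not z − 17 mm (red), so true z is about reported z + 38 mm, while xy agrees. I'll open, go 39 mm lower and close.

In the tool's units: -0.005 m / 0.8 = -0.0063.

>>> play_rows([
  [[0,0,-0.0063,0,0,0],[0,0,-0.0063,0,0,0],[0,0,-0.0063,0,0,0],[0,0,-0.0063,0,0,0],[0,0,-0.0063,0,0,0],[0,0,-0.0063,0,0,0],[0,0,-0.0063,0,0,0],[0,0,-0.0063,0,0,0]],
], fingers=0.087)

```text
time_s: 8.2
position: [0.6394, 0.1215, 0.0444]
tcp_rot: [[0.006, 1.0, -0.0], [1.0, -0.006, -0.0], [-0.0, -0.0, -1.0]]
force: [0.3, 0.2, -0.3]
opening: 0.986
grasp_force: 0.0
```

>>> play_rows([
  [[0,0.0013,0.025,0,0,0],[0,0.0013,0.045,0,0,0],[0,0.0013,0.055,0,0,0],[0,0.0013,0.055,0,0,0]],
])

```text
time_s: 8.53
position: [0.6386, 0.1214, -0.0017]
tcp_rot: [[0.006, 1.0, -0.005], [1.0, -0.006, -0.0], [-0.0, -0.005, -1.0]]
force: [0.0, 0.0, 0.0]
opening: 0.998
grasp_force: 0.0
```

>>> play_rows([
  [[0,0,0,0,0,0],[0,0,0,0,0,0],[0,0,0,0,0,0],[0,0,0,0,0,0],[0,0,0,0,0,0],[0,0,0,0,0,0]],
], fingers=0.05)

```text
time_s: 9.03
position: [0.6413, 0.1215, 0.0015]
tcp_rot: [[0.006, 1.0, 0.002], [1.0, -0.006, 0.0], [0.0, 0.002, -1.0]]
force: [-0.2, 0.3, 2.7]
opening: 0.785
grasp_force: 30.0
```

>>> play_rows([
  [[0,0,-0.05,0,0,0],[0,0,-0.0875,0,0,0],[-0.0438,-0.0175,-0.0875,0,0,0],[-0.0875,-0.0363,-0.0875,0,0,0],[-0.1313,-0.0538,-0.0875,0,0,0],[-0.175,-0.0725,-0.0875,0,0,0],[-0.2188,-0.09,-0.0875,0,0,0],[-0.2625,-0.1088,-0.0875,0,0,0]],
])

```text
time_s: 9.7
position: [0.5515, -0.0894, 0.0707]
tcp_rot: [[0.005, 1.0, 0.0], [1.0, -0.005, -0.0], [-0.0, 0.0, -1.0]]
force: [1.2, -0.5, -0.1]
opening: 0.788
grasp_force: 30.0
```

In the tool's units: -0.035 m / 0.8 = -0.0438, -0.02 m / 0.8 = -0.025.

>>> play_rows([
  [[-0.025,-0.01,0,0,0,0],[-0.0438,-0.0175,0,0,0,0],[-0.0438,-0.0175,0,0,0,0],[-0.0438,-0.0175,0,0,0,0],[-0.0438,-0.0175,0,0,0,0]],
])

```text
time_s: 10.12
position: [0.5382, -0.1224, 0.0705]
tcp_rot: [[0.006, 1.0, 0.0], [1.0, -0.006, 0.0], [0.0, 0.0, -1.0]]
force: [-0.2, 0.1, 0.0]
opening: 0.782
grasp_force: 30.0
```

```bash
python3 - <<'E'
from h import *
s=bot.read_state(); print(s['time_s'],s['position'],s['opening'],s['grasp_force'])
d,b=mask("side","tray",(.54,-.12)); print(b[0],b[1].sum())
d,b=mask("wrist","tray",(.54,-.12)); 
if b: print(b[0],b[1].sum())
M["cup_large"]=[cyl(34,52)]
z=s['position'][2]-.0015
d,b=mask("wrist","cup_large",s['position'][:2])
M["cup_large"]=[cyl(34,52+z*1e3,z*1e3)]
print(fit([(d,b[1],1.)],"cup_large",s['position']))
cv2.imwrite("pics/w4.png",d["frame"][:,:,::-1])
E
```

```text
10.1167 [ 0.53823425 -0.12241812  0.07052845] 0.7824210190520697 30.000095427967608
8.00852916515276 1599
40.41343972947808 12347
(array([ 0.5374688 , -0.12149961]), np.float64(0.31622856818015216))
```

View pics/w4.png

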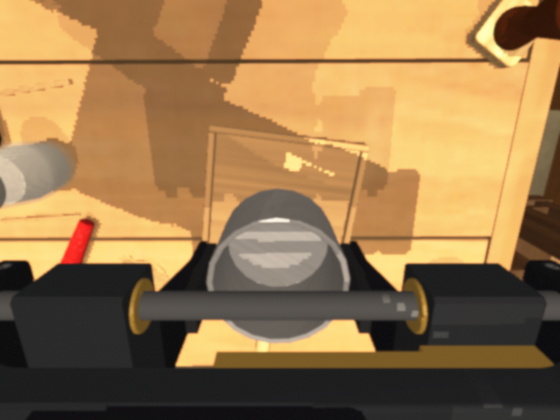

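The wrist view shows the large cup held upright at (278,265) over the tray, whose far edge runs from (210,130) to (365,150). I'll set it down, then regrip at 60° to centre it.

In the tool's units: 0.063 m / 0.8 = 0.0788, 0.06 m / 0.8 = 0.075.

>>> play_rows([
  [[0,0,0.0375,0,0,0],[0,0,0.0625,0,0,0],[0,0,0.075,0,0,0],[0,0,0.0788,0,0,0],[0,0,0.0788,0,0,0]],
])

```text
time_s: 10.83
position: [0.5376, -0.1224, 0.0073]
tcp_rot: [[0.005, 1.0, -0.002], [1.0, -0.005, 0.001], [0.001, -0.002, -1.0]]
force: [-0.1, -0.9, -0.2]
opening: 0.787
grasp_force: 30.0
```

>>> play_rows([
  [[0,0,0,0,0,0],[0,0,0,0,0,0],[0,0,0,0,0,0],[0,0,0,0,0,0],[0,0,0,0,0,0]],
], fingers=0.087)

```text
time_s: 11.25
position: [0.5384, -0.1231, 0.0078]
tcp_rot: [[0.006, 1.0, 0.001], [1.0, -0.006, -0.0], [-0.0, 0.001, -1.0]]
force: [0.7, -0.0, -0.3]
opening: 0.982
grasp_force: 0.0
```

In the tool's units: 56 degrees / 180 = 0.3111.

>>> play_rows([
  [[0,0,0,0,0,0.0389],[0,0,0,0,0,0.0778],[0,0,0,0,0,0.1167],[0,0,0,0,0,0.1556],[0,0,0,0,0,0.1944],[0,0,0,0,0,0.2333],[0,0,0,0,0,0.2722],[0,0,0,0,0,0.3111]],
])

```text
time_s: 11.92
position: [0.5382, -0.1231, 0.0076]
tcp_rot: [[0.836, 0.549, 0.0], [0.549, -0.836, -0.0], [0.0, 0.0, -1.0]]
force: [-0.2, 0.5, -0.7]
opening: 0.997
grasp_force: 0.0
```

In the tool's units: 4 degrees / 180 = 0.0222.

>>> play_rows([
  [[0,0,0,0,0,0.0222],[0,0,0,0,0,0.0222],[0,0,0,0,0,0.0222]],
])

```text
time_s: 12.17
position: [0.5381, -0.123, 0.0076]
tcp_rot: [[0.868, 0.497, 0.0], [0.497, -0.868, -0.0], [0.0, 0.0, -1.0]]
force: [-0.3, 1.3, -0.4]
opening: 1.002
grasp_force: 0.0
```

>>> play_rows([
  [[0,0,0,0,0,0],[0,0,0,0,0,0],[0,0,0,0,0,0],[0,0,0,0,0,0],[0,0,0,0,0,0],[0,0,0,0,0,0]],
], fingers=0.06)

```text
time_s: 12.67
position: [0.538, -0.1229, 0.0075]
tcp_rot: [[0.869, 0.495, -0.0], [0.495, -0.869, 0.0], [-0.0, -0.0, -1.0]]
force: [0.2, 0.2, -0.0]
opening: 0.779
grasp_force: 30.0
```

In the tool's units: -0.09 m / 0.8 = -0.1125, -0.06 m / 0.8 = -0.075.

>>> play_rows([
  [[0,0,0,0,0,0],[0,0,0,0,0,0],[0,0,0,0,0,0],[0,0,0,0,0,0],[0,0,-0.0375,0,0,0],[0,0,-0.075,0,0,0],[0,0,-0.1125,0,0,0],[0.0075,-0.05,-0.1125,0,0,0]],
], fingers=0.087)

```text
time_s: 13.33
position: [0.5331, -0.0926, 0.1033]
tcp_rot: [[0.871, 0.491, 0.02], [0.491, -0.871, -0.009], [0.013, 0.018, -1.0]]
force: [2.2, -0.3, 1.1]
opening: 0.995
grasp_force: 0.0
```

In the tool's units: -0.214 m / 0.8 = -0.2675, 0.018 m / 0.8 = 0.0225.

>>> play_rows([
  [[0.0075,-0.045,0,0,0,0],[0.015,-0.09,0,0,0,0],[0.0225,-0.135,0,0,0,0],[0.03,-0.18,0,0,0,0],[0.0375,-0.225,0,0,0,0],[0.0425,-0.2675,0,0,0,0],[0.0425,-0.2675,0,0,0,0],[0.0425,-0.2675,0,0,0,0]],
])

```text
time_s: 14.0
position: [0.446, 0.119, 0.0976]
tcp_rot: [[0.867, 0.499, -0.0], [0.499, -0.867, -0.0], [-0.0, -0.0, -1.0]]
force: [0.0, 0.4, 0.3]
opening: 0.998
grasp_force: 0.0
```

```bash
python3 - <<'E'
from h import *
s=bot.read_state(); print(s['time_s'],s['position'],s['opening'])
for c,n,p in (("wrist","cup_medium",(.447,.1175)),("side","tray",(.538,-.122)),("side","cup_large",(.538,-.123))):
    d,b=mask(c,n,p)
    if b is None: print(n,"none"); continue
    if n=="cup_large": M[n]=[cyl(34,57,5)]
    print(n,b[0],b[1].sum(),fit([(d,b[1],1.)],n,(p[0],p[1],np.radians(82.4)),n=="tray"))
E
```

```text
14.0 [0.44598804 0.11896251 0.09757064] 0.9975319532358762
cup_medium 1.674674386207665 4771 (array([0.44722983, 0.11831115]), np.float64(0.02211153168037284))
tray 16.43212104558355 703 (array([ 0.53671319, -0.1163834 , 83.88583602]), np.float64(1.4475999219033275))
cup_large 9.516919409912687 157 (array([ 0.53381093, -0.14153733]), np.float64(3.9932808792306735))
```

In the tool's units: 0.084 m / 0.8 = 0.105, 0.001 m / 0.8 = 0.0013.

>>> play_rows([
  [[0.0006,0.0013,0.0375,0,0,0],[0.0006,0.0013,0.075,0,0,0],[0.0006,0.0013,0.1,0,0,0],[0.0006,0.0013,0.105,0,0,0],[0.0006,0.0013,0.105,0,0,0]],
])

```text
time_s: 14.72
position: [0.4474, 0.1161, 0.0123]
tcp_rot: [[0.87, 0.494, -0.003], [0.494, -0.87, -0.0], [-0.003, -0.002, -1.0]]
force: [0.2, 0.0, 0.5]
opening: 0.998
grasp_force: 0.0
```

>>> play_rows([
  [[0,0,0,0,0,0],[0,0,0,0,0,0],[0,0,0,0,0,0],[0,0,0,0,0,0],[0,0,0,0,0,0],[0,0,0,0,0,0],[0,0,0,0,0,0],[0,0,0,0,0,0]],
], fingers=0.045)

```text
time_s: 15.38
position: [0.4483, 0.117, 0.014]
tcp_rot: [[0.869, 0.495, 0.001], [0.495, -0.869, 0.0], [0.001, 0.0, -1.0]]
force: [-0.3, -0.2, 6.6]
opening: 0.628
grasp_force: 30.0
```

In the tool's units: -28 degrees / 180 = -0.1556.

>>> play_rows([
  [[0,0,0,0,0,0],[0,0,0,0,0,0],[0,0,0,0,0,0],[0,0,0,0,0,0],[0,0,0,0,0,-0.0389],[0,0,0,0,0,-0.0778],[0,0,0,0,0,-0.1167],[0,0,0,0,0,-0.1556]],
], fingers=0.08)

```text
time_s: 16.05
position: [0.4479, 0.1169, 0.0133]
tcp_rot: [[0.53, 0.848, -0.0], [0.848, -0.53, 0.0], [-0.0, -0.0, -1.0]]
force: [-0.1, -0.6, -0.5]
opening: 0.916
grasp_force: 0.0
```

In the tool's units: -32 degrees / 180 = -0.1778.

>>> play_rows([
  [[0,0,0,0,0,-0.0389],[0,0,0,0,0,-0.0778],[0,0,0,0,0,-0.1167],[0,0,0,0,0,-0.1556],[0,0,0,0,0,-0.1778],[0,0,0,0,0,-0.1778],[0,0,0,0,0,-0.1778]],
])

```text
time_s: 16.63
position: [0.4479, 0.1169, 0.0134]
tcp_rot: [[0.008, 1.0, -0.0], [1.0, -0.008, 0.0], [0.0, -0.0, -1.0]]
force: [0.5, -0.3, -0.8]
opening: 0.918
grasp_force: 0.0
```

>>> play_rows([
  [[0,0,0,0,0,0],[0,0,0,0,0,0],[0,0,0,0,0,0],[0,0,0,0,0,0],[0,0,0,0,0,0],[0,0,0,0,0,0],[0,0,0,0,0,0]],
], fingers=0.045)

```text
time_s: 17.22
position: [0.4481, 0.1169, 0.0135]
tcp_rot: [[0.006, 1.0, 0.0], [1.0, -0.006, 0.0], [0.0, 0.0, -1.0]]
force: [0.0, 0.5, 0.4]
opening: 0.641
grasp_force: 30.0
```

```bash
python3 - <<'E'
from h import *
s=bot.read_state(); print(s['time_s'],s['position'],s['opening'])
for c,n,p in (("wrist","cup_medium",(.448,.1175)),):
    d,b=mask(c,n,p)
    print(n,b[0],b[1].sum(),fit([(d,b[1],1.)],n,p))
E
```

```text
17.2167 [0.44808666 0.11685858 0.01349041] 0.6410121312703662
cup_medium 4.112010640868263 8501 (array([0.44699991, 0.11674877]), np.float64(0.2677046068397951))
```

In the tool's units: -0.216 m / 0.8 = -0.27, -0.08 m / 0.8 = -0.1.

>>> play_rows([
  [[0,0,-0.05,0,0,0],[0,0,-0.1,0,0,0],[-0.045,0.0175,-0.1,0,0,0],[-0.09,0.035,-0.1,0,0,0],[-0.135,0.0525,-0.1,0,0,0],[-0.18,0.07,-0.1,0,0,0],[-0.225,0.0875,-0.1,0,0,0],[-0.27,0.1038,-0.1,0,0,0]],
])

```text
time_s: 17.98
position: [0.53, -0.1013, 0.0935]
tcp_rot: [[0.006, 1.0, -0.0], [1.0, -0.006, 0.0], [0.0, -0.0, -1.0]]
force: [1.6, 0.8, -0.9]
opening: 0.637
grasp_force: 30.0
```

In the tool's units: -0.023 m / 0.8 = -0.0288, 0.006 m / 0.8 = 0.0075.

>>> play_rows([
  [[-0.0188,0.0075,0,0,0,0],[-0.0288,0.01,0,0,0,0],[-0.0288,0.01,0,0,0,0],[-0.0288,0.01,0,0,0,0],[-0.0288,0.01,0,0,0,0]],
])

```text
time_s: 18.4
position: [0.5361, -0.1204, 0.0931]
tcp_rot: [[0.004, 1.0, -0.003], [1.0, -0.004, 0.002], [0.002, -0.003, -1.0]]
force: [0.0, 0.5, 0.1]
opening: 0.635
grasp_force: 30.0
```

```bash
python3 - <<'E'
from h import *
s=bot.read_state(); print(s['time_s'],s['position'],s['opening'],s['grasp_force'])
for c in ("side","scene"):
    d=imaging.capture(c)
    for n in ("cup_large","cup_medium"):
        for r in finder.recognise(c,n): print(c,n,np.round(r["at"],3),round(r["confidence"],2))
    if c=="side": A=d["frame"][130:230,260:370,::-1]
    else: B=d["frame"][110:230,250:370,::-1]
cv2.imwrite("pics/m1.png",np.hstack([cv2.resize(A,(440,400),interpolation=3)]))
E
```

```text
18.4 [ 0.53607528 -0.1204409   0.09312444] 0.6350597537822652 29.99998806975782
side cup_large [ 0.528 -0.101  0.036] 0.86
side cup_large [0.34  0.086 0.031] 0.71
side cup_medium [ 0.529 -0.098  0.111] 0.94
scene cup_large [0.34 0.1  0.03] 0.84
```

>>> play_rows([
  [[0,0,0,0,0,0],[0,0,0,0,0,0],[0,0,0,0,0,0]],
])

```text
time_s: 18.95
position: [0.5377, -0.1225, 0.0935]
tcp_rot: [[0.005, 1.0, 0.0], [1.0, -0.005, 0.0], [0.0, 0.0, -1.0]]
force: [-0.4, -0.6, -1.5]
opening: 0.636
grasp_force: 30.0
```

```bash
python3 - <<'E'
from h import *
s=bot.read_state(); print(s['time_s'],s['position'],s['opening'],s['grasp_force'])
for n,zb in (("cup_large",5),("cup_medium",80)):
    M[n]=[cyl({"cup_large":34,"cup_medium":28}[n],52+zb,zb)]
    d,b=mask("side",n,(.538,-.123)); p,e=fit([(d,b[1],1.)],n,(.538,-.123)); print(n,b[1].sum(),p,e)
E
```

```text
18.95 [ 0.53767375 -0.12253196  0.09351431] 0.6355536686687628 29.999772515147924
cup_large 717 [ 0.53922505 -0.1202121 ] 0.11754860940191976
cup_medium 612 [ 0.53636761 -0.11943692] 0.1114571318723568
```

In the tool's units: 0.032 m / 0.8 = 0.04, 0.025 m / 0.8 = 0.0313.

>>> play_rows([
  [[0,0,0.0188,0,0,0],[0,0,0.0313,0,0,0],[0,0,0.04,0,0,0],[0,0,0.04,0,0,0]],
])

```text
time_s: 19.48
position: [0.5365, -0.1222, 0.0598]
tcp_rot: [[0.006, 1.0, -0.003], [1.0, -0.006, 0.001], [0.001, -0.003, -1.0]]
force: [-0.8, -0.2, -0.7]
opening: 0.637
grasp_force: 30.0
```

In the tool's units: 0.021 m / 0.8 = 0.0263, 0.015 m / 0.8 = 0.0188.

>>> play_rows([
  [[0,0,0.01,0,0,0],[0,0,0.0188,0,0,0],[0,0,0.0263,0,0,0],[0,0,0.0263,0,0,0]],
])

```text
time_s: 19.82
position: [0.5368, -0.1222, 0.0392]
tcp_rot: [[0.006, 1.0, -0.002], [1.0, -0.006, 0.001], [0.001, -0.002, -1.0]]
force: [-1.1, -0.8, 0.6]
opening: 0.641
grasp_force: 30.0
```

In the tool's units: 0.08 m / 0.8 = 0.1, -0.06 m / 0.8 = -0.075.

>>> play_rows([
  [[0,0,0,0,0,0],[0,0,0,0,0,0],[0,0,0,0,0,0],[0,0,0,0,0,0],[0,0,-0.0375,0,0,0],[0,0,-0.075,0,0,0],[0.05,0.0025,-0.075,0,0,0],[0.1,0.005,-0.075,0,0,0]],
], fingers=0.075)

```text
time_s: 20.48
position: [0.5448, -0.0444, 0.1031]
tcp_rot: [[0.011, 1.0, 0.007], [1.0, -0.011, -0.002], [-0.002, 0.007, -1.0]]
force: [-0.1, -0.0, -0.0]
opening: 0.861
grasp_force: 0.0
```

In the tool's units: 0.157 m / 0.8 = 0.1963, 0.002 m / 0.8 = 0.0025.

>>> play_rows([
  [[0.05,0.0025,0,0,0,0],[0.1,0.005,0,0,0,0],[0.15,0.0075,0,0,0,0],[0.1963,0.0075,0,0,0,0],[0.1963,0.0075,0,0,0,0],[0.1963,0.0075,0,0,0,0],[0.1963,0.0075,0,0,0,0]],
])

```text
time_s: 21.07
position: [0.549, 0.1143, 0.1007]
tcp_rot: [[0.004, 1.0, 0.0], [1.0, -0.004, -0.0], [-0.0, 0.0, -1.0]]
force: [0.5, 0.9, -0.8]
opening: 0.864
grasp_force: 0.0
```

```bash
python3 - <<'E'
from h import *
s=bot.read_state(); print(s['time_s'],s['position'],s['opening'])
d,b=mask("wrist","cup_small",(.547,.114)); print(b[0],b[1].sum(),fit([(d,b[1],1.)],"cup_small",(.547,.114)))
d=imaging.capture("side")
for n in ("cup_large","cup_medium"):
    for r in finder.recognise("side",n): print(n,np.round(r["at"],3),round(r["confidence"],2))
cv2.imwrite("pics/n1.png",cv2.resize(d["frame"][140:230,250:390,::-1],(700,450),interpolation=3))
d,b=mask("side","tray",(.538,-.12)); print(b[0],b[1].sum())
M["tray"].append(cyl(34,61,0))
print(fit([(d,b[1],1.)],"tray",(.538,-.122,np.radians(82.4)),True))
E
```

```text
21.0667 [0.54901338 0.114262   0.10070178] 0.8636082133703528
1.4241062578031534 3061 (array([0.54708999, 0.11440534]), np.float64(0.027502225980232015))
cup_large [0.344 0.084 0.031] 0.72
cup_large [ 0.522 -0.096  0.031] 0.68
cup_medium [ 0.543 -0.138  0.053] 0.57
9.948542662376939 1117
(array([ 0.53774338, -0.11483564, 83.16274985]), np.float64(0.7758948162971545))
```

View pics/n1.png

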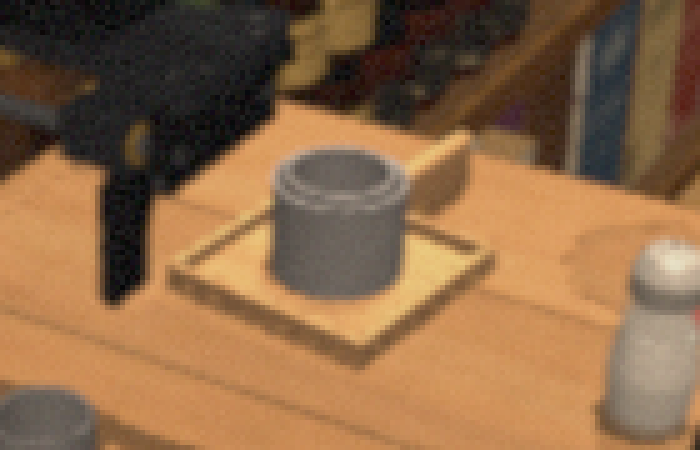

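The picture shows the medium cup nested in the large one at (340,180), standing in the tray, with the tab at (445,170). Now the small cup.

In the tool's units: 0.087 m / 0.8 = 0.1088, 0.08 m / 0.8 = 0.1.

>>> play_rows([
  [[0,-0.0019,0.0375,0,0,0],[0,-0.0019,0.075,0,0,0],[0,-0.0019,0.1,0,0,0],[0,-0.0019,0.1088,0,0,0],[0,-0.0019,0.1088,0,0,0],[0,-0.0019,0.1088,0,0,0]],
])

```text
time_s: 21.92
position: [0.5479, 0.114, 0.0137]
tcp_rot: [[0.006, 1.0, 0.0], [1.0, -0.006, 0.0], [0.0, 0.0, -1.0]]
force: [0.5, -0.7, -0.9]
opening: 0.859
grasp_force: 0.0
```

>>> play_rows([
  [[0,0,0,0,0,0],[0,0,0,0,0,0],[0,0,0,0,0,0],[0,0,0,0,0,0],[0,0,0,0,0,0],[0,0,0,0,0,0],[0,0,0,0,0,0],[0,0,0,0,0,0]],
], fingers=0.034)

```text
time_s: 22.58
position: [0.5477, 0.1144, 0.0139]
tcp_rot: [[0.006, 1.0, 0.001], [1.0, -0.006, 0.0], [0.0, 0.001, -1.0]]
force: [-0.5, 0.3, 4.0]
opening: 0.489
grasp_force: 30.0
```

In the tool's units: 28 degrees / 180 = 0.1556.

>>> play_rows([
  [[0,0,0,0,0,0],[0,0,0,0,0,0],[0,0,0,0,0,0],[0,0,0,0,0,0],[0,0,0,0,0,0.0389],[0,0,0,0,0,0.0778],[0,0,0,0,0,0.1167],[0,0,0,0,0,0.1556]],
], fingers=0.066)

```text
time_s: 23.25
position: [0.5473, 0.1143, 0.0133]
tcp_rot: [[0.48, 0.877, -0.0], [0.877, -0.48, 0.0], [-0.0, -0.0, -1.0]]
force: [0.5, -0.1, 0.3]
opening: 0.756
grasp_force: 0.0
```

In the tool's units: 42 degrees / 180 = 0.2333.

>>> play_rows([
  [[0,0,0,0,0,0.0389],[0,0,0,0,0,0.0778],[0,0,0,0,0,0.1167],[0,0,0,0,0,0.1556],[0,0,0,0,0,0.1944],[0,0,0,0,0,0.2333],[0,0,0,0,0,0.2333],[0,0,0,0,0,0.2333]],
])

```text
time_s: 23.92
position: [0.5474, 0.1143, 0.0133]
tcp_rot: [[0.941, 0.34, -0.0], [0.34, -0.941, -0.0], [-0.0, -0.0, -1.0]]
force: [0.4, 1.0, -0.1]
opening: 0.763
grasp_force: 0.0
```

>>> play_rows([
  [[0,0,0,0,0,0],[0,0,0,0,0,0],[0,0,0,0,0,0],[0,0,0,0,0,0],[0,0,0,0,0,0],[0,0,0,0,0,0],[0,0,0,0,0,0]],
], fingers=0.034)

```text
time_s: 24.5
position: [0.5475, 0.1143, 0.0135]
tcp_rot: [[0.942, 0.337, -0.0], [0.337, -0.942, -0.0], [-0.0, -0.0, -1.0]]
force: [0.2, 0.8, 0.1]
opening: 0.493
grasp_force: 30.0
```

In the tool's units: 0.208 m / 0.8 = 0.26, -0.085 m / 0.8 = -0.1063.

>>> play_rows([
  [[0,0,-0.05,0,0,0],[0,0,-0.1063,0,0,0],[-0.0188,0.045,-0.1063,0,0,0],[-0.0375,0.09,-0.1063,0,0,0],[-0.0563,0.135,-0.1063,0,0,0],[-0.0738,0.18,-0.1063,0,0,0],[-0.0913,0.225,-0.1063,0,0,0],[-0.1063,0.26,-0.1063,0,0,0]],
])

```text
time_s: 25.17
position: [0.5376, -0.113, 0.0987]
tcp_rot: [[0.942, 0.336, 0.001], [0.336, -0.942, -0.001], [0.001, 0.001, -1.0]]
force: [0.4, -0.4, -0.0]
opening: 0.49
grasp_force: 30.0
```

In the tool's units: 0.0117 m / 0.8 = 0.0146, -0.004 m / 0.8 = -0.005.

>>> play_rows([
  [[-0.005,0.0146,0,0,0,0],[-0.005,0.0146,0,0,0,0],[-0.005,0.0146,0,0,0,0],[-0.005,0.0146,0,0,0,0],[-0.005,0.0146,0,0,0,0],[-0.005,0.0146,0,0,0,0]],
])

```text
time_s: 25.67
position: [0.5375, -0.1206, 0.0984]
tcp_rot: [[0.941, 0.339, -0.001], [0.339, -0.941, 0.001], [-0.0, -0.001, -1.0]]
force: [1.0, -0.3, -1.0]
opening: 0.494
grasp_force: 30.0
```

```bash
python3 - <<'E'
from h import *
s=bot.read_state(); print(s['time_s'],s['position'],s['opening'],s['grasp_force'])
for n,r,zb in (("cup_large",34,5),("cup_small",22,85)):
    M[n]=[cyl(r,52+zb,zb)]
    d,b=mask("side",n,(.538,-.123))
    if b: print(n,b[0],b[1].sum(),fit([(d,b[1],1.)],n,(.538,-.123)))
E
```

```text
25.6667 [ 0.53749155 -0.12064069  0.09844244] 0.49358694942811077 29.999728803522885
cup_large 4.525974425996885 542 (array([ 0.53656284, -0.12036328]), np.float64(0.4829028290282903))
cup_small 26.136067133695594 303 (array([ 0.53789269, -0.11826609]), np.float64(0.6406264155827347))
```

In the tool's units: 0.031 m / 0.8 = 0.0388, 0.026 m / 0.8 = 0.0325.

>>> play_rows([
  [[0,0,0,0,0,0],[0,0,0,0,0,0],[0,0,0.015,0,0,0],[0,0,0.025,0,0,0],[0,0,0.0325,0,0,0],[0,0,0.0388,0,0,0],[0,0,0.0388,0,0,0]],
])

```text
time_s: 26.45
position: [0.5368, -0.1222, 0.0662]
tcp_rot: [[0.942, 0.337, -0.002], [0.337, -0.942, 0.001], [-0.002, -0.002, -1.0]]
force: [-0.2, -0.2, 0.1]
opening: 0.491
grasp_force: 30.0
```

>>> play_rows([
  [[0,0,0.01,0,0,0],[0,0,0.02,0,0,0],[0,0,0.0275,0,0,0],[0,0,0.0275,0,0,0],[0,0,0.0275,0,0,0]],
])

```text
time_s: 26.87
position: [0.5373, -0.1223, 0.0449]
tcp_rot: [[0.942, 0.337, -0.001], [0.337, -0.942, 0.001], [-0.001, -0.001, -1.0]]
force: [-0.3, -0.5, -0.7]
opening: 0.491
grasp_force: 30.0
```

In the tool's units: -0.13 m / 0.8 = -0.1625, -0.1 m / 0.8 = -0.125.

>>> play_rows([
  [[0,0,0,0,0,0],[0,0,0,0,0,0],[0,0,0,0,0,0],[0,0,0,0,0,0],[0,0,-0.0375,0,0,0],[0,0,-0.0813,0,0,0],[0,0,-0.125,0,0,0],[0,0,-0.1625,0,0,0]],
], fingers=0.06)

```text
time_s: 27.53
position: [0.5379, -0.1226, 0.1777]
tcp_rot: [[0.942, 0.337, 0.001], [0.337, -0.942, -0.001], [0.001, 0.001, -1.0]]
force: [0.6, -0.5, 1.7]
opening: 0.695
grasp_force: 0.0
```

In the tool's units: -0.315 m / 0.8 = -0.3938, 0.136 m / 0.8 = 0.17, -55 degrees / 180 = -0.3056.

>>> play_rows([
  [[0.17,-0.3938,-0.15,0,0,-0.3056],[0.17,-0.3938,-0.15,0,0,-0.3056],[0.17,-0.3938,-0.15,0,0,-0.3056],[0.17,-0.3938,-0.15,0,0,-0.3056],[0.17,-0.3938,-0.15,0,0,-0.3056],[0.17,-0.3938,-0.15,0,0,-0.3056],[0.17,-0.3938,-0.15,0,0,-0.3056],[0.17,-0.3938,-0.15,0,0,-0.3056]],
])

```text
time_s: 28.2
position: [0.5573, 0.1934, 0.2866]
tcp_rot: [[0.259, 0.966, 0.0], [0.966, -0.259, -0.0], [0.0, 0.0, -1.0]]
force: [0.3, -1.4, -0.1]
opening: 0.691
grasp_force: 0.0
```

In the tool's units: 0.08 m / 0.8 = 0.1.

>>> play_rows([
  [[0.1,0,0,0,0,0],[0.1,0,0,0,0,0],[0.1,0,0,0,0,0],[0.1,0,0,0,0,0],[0.1,0,0,0,0,0]],
])

```text
time_s: 28.62
position: [0.5783, 0.2683, 0.2851]
tcp_rot: [[0.264, 0.965, -0.001], [0.965, -0.264, -0.001], [-0.001, -0.001, -1.0]]
force: [0.1, -1.3, -0.1]
opening: 0.689
grasp_force: 0.0
```

```bash
cat > rk.py <<'E'
from h import *
P_all=np.vstack(M["rack"]+[box(-58,-52,-79,79,78,84)])
def hull(d,p):
    m=np.zeros((420*S,560*S),np.uint8); h=cv2.convexHull(proj(d,pose(p,P_all)).astype(np.float32))
    cv2.fillConvexPoly(m,np.round((h+.5)*S).astype(np.int32),1); return cv2.resize(m*255,(560,420),interpolation=cv2.INTER_AREA)/255.
def mh(m):
    n,l,st,_=cv2.connectedComponentsWithStats(m.astype(np.uint8)); k=1+st[1:,4].argmax()
    ys,xs=np.nonzero(l==k); h=cv2.convexHull(np.stack([xs,ys],1).astype(np.int32)); o=np.zeros((420,560),np.uint8); cv2.fillConvexPoly(o,h,1); return o.astype(float),(xs.min(),xs.max(),ys.min(),ys.max())
def fitrack(V,x0):
    f=lambda v:sum(abs(hull(d,[v[0]/100,v[1]/100,v[2]/10])-m).sum()/m.sum() for d,m in V)
    x0=np.array([x0[0]*100,x0[1]*100,np.radians(x0[2])*10])
    r=minimize(f,x0,method="Nelder-Mead",options=dict(initial_simplex=np.vstack([x0]+[x0+np.eye(3)[i]*.6 for i in range(3)]),xatol=.005,fatol=1e-4))
    return np.round([r.x[0]/100,r.x[1]/100,np.degrees(r.x[2]/10)],4),round(r.fun,4)
E
python3 - <<'E'
from rk import *
s=bot.read_state(); print(s['time_s'],s['position'],s['tcp_rot'][:,0])
V=[]
for c in ("wrist","scene","side"):
    d,b=mask(c,"rack",(.578,.286))
    if b is None: print(c,"none"); continue
    m,bb=mh(b[1]); print(c,b[0],b[1].sum(),m.sum(),bb,fitrack([(d,m)],(.577,.286,73.5))); V.append((d,m))
print(fitrack(V,(.577,.286,73.5)))
for n,p in (("cup_large",(.538,-.123)),("cup_medium",(.538,-.123)),("cup_small",(.538,-.123))):
    for r in finder.recognise("side",n)[:2]: print(n,np.round(r["at"],3),round(r["confidence"],2))
d=imaging.capture("wrist"); cv2.imwrite("pics/rk.png",d["frame"][:,:,::-1])
E
```

```text
28.6167 [0.57826575 0.26828826 0.28507739] [ 0.2635822   0.96463606 -0.00130069]
wrist 5.659894464777644 7553 13624.0 (np.int64(210), np.int64(339), np.int64(97), np.int64(208)) (array([ 0.5764,  0.2856, 73.009 ]), np.float64(0.0628))
scene 1.4493378771295196 3122 3409.0 (np.int64(143), np.int64(209), np.int64(190), np.int64(253)) (array([ 0.5804,  0.2858, 73.2959]), np.float64(0.047))
side 3.113869924063431 6439 7792.0 (np.int64(131), np.int64(249), np.int64(222), np.int64(327)) (array([ 0.5812,  0.2868, 72.1626]), np.float64(0.0544))
(array([ 0.5804,  0.2853, 72.6955]), np.float64(0.1841))
cup_large [ 0.52  -0.093  0.031] 0.84
cup_large [0.34  0.088 0.028] 0.72
cup_small [ 0.541 -0.132  0.061] 0.61
```

```bash
python3 - <<'E'
from h import *
d=imaging.capture("wrist"); f=d["frame"]; hsv=cv2.cvtColor(f,cv2.COLOR_RGB2HSV)
m=((hsv[...,1]<60)&(hsv[...,2]>110)).astype(np.uint8); m[:90]=0; m[215:]=0; m[:,:200]=0; m[:,350:]=0
n,l,st,_=cv2.connectedComponentsWithStats(m)
C=-d["R"].T@d["t"]; Ki=np.linalg.inv(d["camera_matrix"])
def back(u,z):
    r=d["R"].T@(Ki@np.array([u[0],u[1],1.])); return (C+r*(z-C[2])/r[2])[:2]
for k in range(1,n):
    if st[k,4]<40: continue
    ys,xs=np.nonzero(l==k); P=np.stack([xs,ys],1).astype(float); c=P.mean(0); u,s,v=np.linalg.svd(P-c); t=(P-c)@v[0]
    a=back(c+v[0]*t.min(),.083); b=back(c+v[0]*t.max(),.083); mid=back(c+v[0]*(t.min()+t.max())/2,.083)
    print(st[k,4],np.round(c),np.round(a,4),np.round(b,4),np.round(mid,4),round(np.degrees(np.arctan2(*(b-a)[::-1])),2),round(np.linalg.norm(b-a),4))
E
```

```text
541 [273. 111.] [0.5263 0.3591] [0.6611 0.3178] [0.5936 0.3385] -17.04 0.141
498 [272. 134.] [0.519  0.3342] [0.6522 0.2933] [0.5855 0.3137] -17.07 0.1393
438 [272. 156.] [0.5106 0.3095] [0.6443 0.2686] [0.5773 0.2891] -16.98 0.1398
417 [271. 177.] [0.5034 0.2847] [0.6375 0.2436] [0.5703 0.2642] -17.02 0.1402
318 [270. 197.] [0.4963 0.2598] [0.6294 0.219 ] [0.5628 0.2394] -17.06 0.1393
```

In the tool's units: -0.32 m / 0.8 = -0.4, 0.053 m / 0.8 = 0.0663, -7.7 degrees / 180 = -0.0428.

>>> play_rows([
  [[-0.05,0.0088,0,0,0,-0.0111],[-0.1,0.0163,0,0,0,-0.0222],[-0.15,0.025,0,0,0,-0.0333],[-0.2,0.0338,0.0125,0,0,-0.0428],[-0.25,0.0413,0.025,0,0,-0.0428],[-0.3,0.05,0.0375,0,0,-0.0428],[-0.35,0.0575,0.0438,0,0,-0.0428],[-0.4,0.0663,0.0438,0,0,-0.0428]],
])

```text
time_s: 29.83
position: [0.544, -0.0555, 0.2494]
tcp_rot: [[0.132, 0.991, -0.002], [0.991, -0.132, 0.001], [0.0, -0.003, -1.0]]
force: [1.2, -0.8, -0.6]
opening: 0.689
grasp_force: 0.0
```

In the tool's units: -0.146 m / 0.8 = -0.1825, 0.002 m / 0.8 = 0.0025.

>>> play_rows([
  [[-0.05,0.0013,0,0,0,0],[-0.1,0.0025,0,0,0,0],[-0.15,0.005,0,0,0,0],[-0.1825,0.0055,0,0,0,0],[-0.1825,0.0055,0,0,0,0],[-0.1825,0.0055,0,0,0,0]],
], fingers=0.05)

```text
time_s: 30.33
position: [0.5303, -0.2007, 0.2504]
tcp_rot: [[0.136, 0.991, 0.0], [0.991, -0.136, 0.001], [0.001, 0.0, -1.0]]
force: [0.7, 0.7, -0.4]
opening: 0.573
grasp_force: 0.0
```

```bash
cat > tr.py <<'E'
from h import *
s=bot.read_state(); print(s['time_s'],s['position'],s['tcp_rot'][:,0])
def look(p0):
    d,b=mask("wrist","tray",p0); 
    n=np.zeros((420,560),np.uint8)
    for r,zb in ((34,5),(28,9),(22,13)):
        C=cyl(r,zb+52,zb)+[.5385,-.123,0]
        cv2.fillConvexPoly(n,np.round(cv2.convexHull(proj(d,C).astype(np.float32))).astype(np.int32),1)
    w=1.-cv2.dilate(n,np.ones((9,9)))  # ignore cup zone
    ys,xs=np.nonzero(b[1]); print(b[0],b[1].sum(),ys.min(),ys.max(),xs.min(),xs.max(),b[2])
    return d,fit([(d,b[1],w)],"tray",p0,True)
E
python3 - <<'E'
from tr import *
d,r=look((.5385,-.1225,np.radians(82.4))); print(r)
for n in ("cup_small","cup_medium","cup_large"):
    for q in finder.outline_of("wrist",n)[:2]:
        ys,xs=np.nonzero(q["pixels"]); print(n,round(q["confidence"],2),q["pixels"].sum(),xs.min(),xs.max(),ys.min(),ys.max())
for r_,z in ((34,57),(28,61),(22,65)):
    q=proj(d,cyl(r_,z,z)+[.5385,-.123,0]); print(r_,z,q.min(0).round(),q.max(0).round())
E
```

```text
30.3333 [ 0.53027945 -0.20070657  0.25040906] [1.35900278e-01 9.90722380e-01 5.28661458e-04]
0.998956979464934 7229 51 201 227 326 0.69
(array([ 0.53872561, -0.1224055 , 82.47482818]), np.float64(0.024537334646128475))
cup_small 0.75 1264 256 295 86 126
cup_large 0.93 871 245 304 74 136
34 57 [246.  73.] [306. 136.]
28 61 [251.  78.] [301. 131.]
22 65 [256.  84.] [296. 126.]
```

In the tool's units: 0.235 m / 0.8 = 0.2938, 0.22 m / 0.8 = 0.275.

>>> play_rows([
  [[-0.0363,-0.0025,0.0375,0,0,0],[-0.0363,-0.0025,0.0875,0,0,0],[-0.0363,-0.0025,0.1375,0,0,0],[-0.0363,-0.0025,0.1875,0,0,0],[-0.0363,-0.0025,0.2375,0,0,0],[-0.0363,-0.0025,0.275,0,0,0],[-0.0363,-0.0025,0.2938,0,0,0],[-0.0363,-0.0025,0.2938,0,0,0]],
])

```text
time_s: 31.25
position: [0.5225, -0.2249, 0.0118]
tcp_rot: [[0.131, 0.991, -0.007], [0.991, -0.131, 0.005], [0.004, -0.007, -1.0]]
force: [-0.4, 0.2, -0.1]
opening: 0.572
grasp_force: 0.0
```

In the tool's units: 0.025 m / 0.8 = 0.0313, 0.02 m / 0.8 = 0.025.

>>> play_rows([
  [[0,0,0.0125,0,0,0],[0,0,0.025,0,0,0],[0,0,0.0313,0,0,0],[0,0,0.0313,0,0,0],[0,0,0.0313,0,0,0]],
])

```text
time_s: 31.67
position: [0.525, -0.2279, -0.009]
tcp_rot: [[0.132, 0.991, 0.001], [0.991, -0.132, -0.0], [-0.0, 0.001, -1.0]]
force: [-0.4, 0.1, -0.0]
opening: 0.58
grasp_force: 0.0
```

>>> play_rows([
  [[0,0,0,0,0,0],[0,0,0,0,0,0],[0,0,0,0,0,0],[0,0,0,0,0,0],[0,0,0,0,0,0],[0,0,0,0,0,0],[0,0,0,0,0,0],[0,0,0,0,0,0]],
], fingers=0.005)

```text
time_s: 32.33
position: [0.5249, -0.2279, -0.0094]
tcp_rot: [[0.133, 0.991, 0.0], [0.991, -0.133, -0.0], [-0.0, 0.0, -1.0]]
force: [0.7, 0.2, 0.9]
opening: 0.133
grasp_force: 30.0
```

In the tool's units: 0.112 m / 0.8 = 0.14, 0.084 m / 0.8 = 0.105, 4.2 degrees / 180 = 0.0233.

>>> play_rows([
  [[0.0075,-0.0018,0,0,0,0.0011],[0.02,-0.0049,0,0,0,0.0033],[0.0375,-0.009,0,0,0,0.0061],[0.06,-0.0145,0,0,0,0.01],[0.0825,-0.0199,0,0,0,0.0139],[0.105,-0.0254,0,0,0,0.0172],[0.125,-0.0301,0,0,0,0.0206],[0.14,-0.0338,0,0,0,0.0233]],
])

```text
time_s: 33.0
position: [0.512, -0.1111, -0.0094]
tcp_rot: [[0.204, 0.979, -0.001], [0.979, -0.204, 0.0], [0.0, -0.001, -1.0]]
force: [0.1, -1.9, -0.5]
opening: 0.134
grasp_force: 30.0
```

```bash
cat > nx.py <<'E'
import sys
from h import *
s=bot.read_state(); R=s['tcp_rot']; p=s['position']; a=np.degrees(np.arctan2(R[1,0],R[0,0]))
u=np.array([np.cos(np.radians(72.97)),np.sin(np.radians(72.97))]); O=np.array([.5762,.2855])
T=O+(float(sys.argv[1])-.1064)*u-p[:2]
c=p[:2]+.1064*R[:2,0]-O; print("t",s['time_s'],"z",p[2],"tray in rack x,y",c@u,c@[-u[1],u[0]],"a",a,s['opening'],s['force'])
print("dx,dy,wz",T@R[:2,0],T@R[:2,1],a-72.97)
E
python3 nx.py -0.16
```

```text
t 33.0 z -0.009383116992947721 tray in rack x,y -0.29207415405318615 -0.04512137492718072 a 78.2004240495453 0.13403738613821434 [ 0.05526523 -1.9164298  -0.52576584]
dx,dy,wz 0.13608057614934607 -0.0425929875564042 5.230424049545306
```

In the tool's units: 0.134 m / 0.8 = 0.1675, -0.042 m / 0.8 = -0.0525, 5.2 degrees / 180 = 0.0289.

>>> play_rows([
  [[0.015,-0.005,0,0,0,0.0028],[0.035,-0.0113,0,0,0,0.0067],[0.0588,-0.0188,0,0,0,0.0111],[0.0825,-0.0263,0,0,0,0.0156],[0.1063,-0.0338,0,0,0,0.02],[0.13,-0.0413,0,0,0,0.0239],[0.1525,-0.0475,0,0,0,0.0272],[0.1675,-0.0525,0,0,0,0.0289]],
])

```text
time_s: 33.67
position: [0.4981, 0.0287, -0.0094]
tcp_rot: [[0.292, 0.956, -0.001], [0.956, -0.292, 0.0], [-0.0, -0.001, -1.0]]
force: [-0.5, -3.2, -0.3]
opening: 0.138
grasp_force: 30.0
```

>>> play_rows([
  [[0,0,0,0,0,0],[0,0,0,0,0,0],[0,0,0,0,0,0]],
])

```text
time_s: 33.92
position: [0.4982, 0.0272, -0.0094]
tcp_rot: [[0.292, 0.957, -0.002], [0.957, -0.292, 0.001], [0.0, -0.002, -1.0]]
force: [-1.0, 3.4, 2.4]
opening: 0.131
grasp_force: 30.0
```

```bash
python3 nx.py -0.09; python3 - <<'E'
from rk import *
from h import *
s=bot.read_state(); c=s['position'][:2]+.1064*s['tcp_rot'][:2,0]
d,b=mask("wrist","tray",c); print(b[0],b[1].sum())
ys,xs=np.nonzero(b[1]); print(xs.min(),xs.max(),ys.min(),ys.max())
n=np.zeros((420,560),np.uint8); C=cyl(36,67,3)+[c[0],c[1],0]
cv2.fillConvexPoly(n,np.round(cv2.convexHull(proj(d,C).astype(np.float32))).astype(np.int32),1)
w=1.-cv2.dilate(n,np.ones((7,7))); w[230:]=0
a=np.arctan2(s['tcp_rot'][1,0],s['tcp_rot'][0,0])
p,e=fit([(d,b[1],w)],"tray",(c[0],c[1],a),True); print("tray",p,"exp",c,np.degrees(a),e)
f=d["frame"]; hsv=cv2.cvtColor(f,cv2.COLOR_RGB2HSV)
q=proj(d,pose((.5762,.2855,np.radians(72.97)),np.array([[-.055,-.07,.083],[-.055,.07,.083],[-.06,-.063,0.02],[-.06,.063,.02]]))); print(q.round())
cv2.imwrite("pics/pre.png",f[:,:,::-1])
for nme in ("cup_small","cup_large"):
    for z in finder.outline_of("wrist",nme)[:2]:
        ys,xs=np.nonzero(z["pixels"]); print(nme,round(z["confidence"],2),xs.min(),xs.max(),ys.min(),ys.max())
q=proj(d,cyl(22,65,65)+[c[0],c[1],0]); print(q.min(0).round(),q.max(0).round())
E
```

```text
t 33.9167 z -0.009423352609111861 tray in rack x,y -0.1634685771778688 -0.000902258474531549 a 73.04056239004277 0.13083252751312163 [-0.9818072   3.4395125   2.41565606]
dx,dy,wz 0.073469713284606 -0.0009428102585545758 0.07056239004276676
86.2236756024983 25501
140 414 0 290
tray [ 0.52841102  0.1295825  73.31462882] exp [0.52918726 0.12893502] 73.04056239004277 0.014564442301762867
[[ 756. -847.]
 [-206. -848.]
 [ 464. -294.]
 [  90. -294.]]
cup_small 0.86 202 345 0 98
cup_large 0.9 167 373 0 133
cup_large 0.58 0 60 201 290
[206. -67.] [352.  98.]
```

In the tool's units: 0.073 m / 0.8 = 0.0913, 0.065 m / 0.8 = 0.0813.

>>> play_rows([
  [[0.0075,0,0,0,0,0],[0.0188,0,0,0,0,0],[0.0313,-0.0013,0,0,0,0],[0.0438,-0.0013,0,0,0,0],[0.0563,-0.0013,0,0,0,0],[0.0688,-0.0013,0,0,0,0],[0.0813,-0.0013,0,0,0,0],[0.0913,-0.0013,0,0,0,0]],
])

```text
time_s: 34.78
position: [0.5199, 0.098, -0.0094]
tcp_rot: [[0.292, 0.956, 0.0], [0.956, -0.292, -0.0], [-0.0, 0.0, -1.0]]
force: [-1.4, -4.0, 3.1]
opening: 0.132
grasp_force: 30.0
```

```bash
python3 nx.py -0.02
```

```text
t 34.7833 z -0.009408336207952818 tray in rack x,y -0.08939995934394614 -0.0009308629445925511 a 73.0346024295889 0.1315501957137829 [-1.35012457 -3.98403151  3.05127849]
dx,dy,wz 0.06940103237197212 -0.0009725804186388361 0.06460242958890206
```

In the tool's units: 0.069 m / 0.8 = 0.0863, 0.065 m / 0.8 = 0.0813.

>>> play_rows([
  [[0.0088,0,0,0,0,0],[0.0213,0,0,0,0,0],[0.0338,0,0,0,0,0],[0.0463,0,0,0,0,0],[0.0588,0,0,0,0,0],[0.0713,0,0,0,0,0],[0.0813,0,0,0,0,0],[0.0863,0,0,0,0,0]],
])

```text
time_s: 35.45
position: [0.5401, 0.1639, -0.0094]
tcp_rot: [[0.292, 0.957, 0.0], [0.957, -0.292, 0.0], [0.0, 0.0, -1.0]]
force: [-0.9, -6.0, 4.9]
opening: 0.132
grasp_force: 30.0
```

In the tool's units: 0.014 m / 0.8 = 0.0175, 0.011 m / 0.8 = 0.0138.

>>> play_rows([
  [[0.005,0,0,0,0,0],[0.01,0,0,0,0,0],[0.0138,0,0,0,0,0],[0.0175,0,0,0,0,0],[0.0175,0,0,0,0,0]],
])

```text
time_s: 35.87
position: [0.5439, 0.1766, -0.0094]
tcp_rot: [[0.293, 0.956, 0.0], [0.956, -0.293, 0.0], [0.0, -0.0, -1.0]]
force: [-1.1, -2.2, 4.5]
opening: 0.139
grasp_force: 30.0
```

```bash
python3 nx.py 0.0
```

```text
t 35.8667 z -0.00942740041649958 tray in rack x,y -0.0071532004627695486 -0.0010092946608436955 a 72.98058227533384 0.1385800766592002 [-1.10326746 -2.24389993  4.47338096]
dx,dy,wz 0.007153379639833972 -0.0010276250218796972 0.010582275333845814
```

In the tool's units: 0.005 m / 0.8 = 0.0063, 0.004 m / 0.8 = 0.005.

>>> play_rows([
  [[0.0025,0,0,0,0,0],[0.005,0,0,0,0,0],[0.0063,0,0,0,0,0],[0.0063,0,0,0,0,0]],
])

```text
time_s: 36.2
position: [0.5452, 0.1808, -0.0094]
tcp_rot: [[0.293, 0.956, -0.0], [0.956, -0.293, -0.0], [-0.0, -0.0, -1.0]]
force: [-1.0, -4.0, 5.6]
opening: 0.135
grasp_force: 30.0
```

In the tool's units: 0.002 m / 0.8 = 0.0025, 0.001 m / 0.8 = 0.0013.

>>> play_rows([
  [[0.0013,0,0,0,0,0],[0.0025,0,0,0,0,0],[0.0025,0,0,0,0,0]],
])

```text
time_s: 36.45
position: [0.5457, 0.1825, -0.0094]
tcp_rot: [[0.293, 0.956, -0.0], [0.956, -0.293, -0.0], [-0.0, -0.0, -1.0]]
force: [-1.3, -4.1, 4.9]
opening: 0.135
grasp_force: 30.0
```

In the tool's units: 0.002 m / 0.8 = 0.0025, 0.001 m / 0.8 = 0.0013.

>>> play_rows([
  [[0.0013,0,0,0,0,0],[0.0025,0,0,0,0,0],[0.0025,0,0,0,0,0]],
])

```text
time_s: 36.7
position: [0.5459, 0.1834, -0.0094]
tcp_rot: [[0.292, 0.956, -0.001], [0.956, -0.292, -0.002], [-0.002, -0.001, -1.0]]
force: [-1.6, -8.3, 6.0]
opening: 0.135
grasp_force: 30.0
```

In the tool's units: 0.002 m / 0.8 = 0.0025, 0.001 m / 0.8 = 0.0013.

>>> play_rows([
  [[0.0013,0,0,0,0,0],[0.0025,0,0,0,0,0],[0.0025,0,0,0,0,0]],
])

```text
time_s: 36.95
position: [0.5459, 0.1834, -0.0094]
tcp_rot: [[0.291, 0.957, -0.003], [0.957, -0.291, -0.004], [-0.005, -0.002, -1.0]]
force: [-2.9, -14.9, 8.5]
opening: 0.133
grasp_force: 30.0
```

In the tool's units: -0.02 m / 0.8 = -0.025, -0.01 m / 0.8 = -0.0125.

>>> play_rows([
  [[0,0,0,0,0,0],[0,0,0,0,0,0],[0,0,0,0,0,0],[0,0,0,0,0,0],[0,0,0,0,0,0],[-0.0038,0,0,0,0,0],[-0.0038,0,-0.0125,0,0,0],[-0.0038,0,-0.025,0,0,0]],
], fingers=0.045)

```text
time_s: 37.62
position: [0.5455, 0.1836, 0.0107]
tcp_rot: [[0.293, 0.956, -0.002], [0.956, -0.293, -0.0], [-0.001, -0.002, -1.0]]
force: [1.0, -0.3, 0.1]
opening: 0.51
grasp_force: 0.0
```

In the tool's units: -0.26 m / 0.8 = -0.325, -0.22 m / 0.8 = -0.275.

>>> play_rows([
  [[0,0,-0.0375,0,0,0],[0,0,-0.075,0,0,0],[0,0,-0.125,0,0,0],[0.0375,0,-0.175,0,0,0],[0.075,0,-0.225,0,0,0],[0.0875,0,-0.275,0,0,0],[0.0875,0,-0.325,0,0,0],[0.0875,0,-0.325,0,0,0]],
])

```text
time_s: 38.28
position: [0.57, 0.2531, 0.2794]
tcp_rot: [[0.291, 0.957, 0.014], [0.957, -0.291, 0.004], [0.008, 0.012, -1.0]]
force: [1.1, 0.3, 1.1]
opening: 0.515
grasp_force: 0.0
```

```bash
python3 - <<'E'
from h import *
s=bot.read_state(); print(s['time_s'],s['position'],s['opening'],s['force'])
d=imaging.capture("wrist"); f=d["frame"]; cv2.imwrite("pics/end.png",f[:,:,::-1])
O=np.array([.5762,.2855]);a=np.radians(72.97)
for n,r,z in (("cup_small",22,65),("cup_medium",28,61),("cup_large",34,57)):
    for q in finder.outline_of("wrist",n)[:2]:
        ys,xs=np.nonzero(q["pixels"]); print(n,round(q["confidence"],2),xs.min(),xs.max(),ys.min(),ys.max())
    q=proj(d,cyl(r,z,z)+[*O,0]); print(" exp",q.min(0).round(),q.max(0).round())
# tray tab: back end expected at rack x -121
for q in finder.outline_of("wrist","tray")[:2]:
    ys,xs=np.nonzero(q["pixels"]); print("tray",round(q["confidence"],2),xs.min(),xs.max(),ys.min(),ys.max(),q["pixels"].sum())
print(proj(d,pose((*O,a),np.array([[-.121,y,z] for y in(-.006,.006) for z in (0,.036)]))).round(1))
for c in ("side","scene"):
    imaging.capture(c)
    for n in ("shaker","coffee_cup","stamp","jam_jar","cup_small","tray"):
        for r in finder.recognise(c,n)[:1]: print(c,n,np.round(r["at"],3),round(r["confidence"],2))
E
```

```text
38.2833 [0.57003155 0.25305544 0.27944258] 0.5146429558425363 [1.0640472  0.31751463 1.08463919]
cup_small 0.87 257 288 125 161
 exp [255. 126.] [291. 163.]
cup_medium 0.67 250 293 124 162
 exp [250. 121.] [295. 167.]
cup_large 0.79 246 298 116 172
 exp [246. 116.] [300. 171.]
tray 0.72 235 312 99 226 3545
[[277.1 219. ]
 [277.4 227.7]
 [269.2 219. ]
 [268.9 227.7]]
side shaker [ 0.358 -0.073  0.046] 0.89
side coffee_cup [0.355 0.185 0.032] 0.65
side stamp [0.689 0.019 0.033] 0.88
side jam_jar [ 0.676 -0.194  0.047] 0.65
side cup_small [0.579 0.282 0.06 ] 0.59
side tray [0.587 0.234 0.008] 0.76
scene coffee_cup [0.358 0.189 0.035] 0.66
scene stamp [0.689 0.015 0.032] 0.51
scene tray [0.547 0.208 0.02 ] 0.79
```

```bash
python3 -c "
from rig import bot
print(bot.hand_in())"
```

```text
the job is handed in; nothing more can be done
None
```

The three steel cups are nested upright on the tray, and the tray is slid home against the rack's back stop and let go; I handed the job in at about 38 s, and the last camera check showed the cups upright and the four bystanders where they stood.

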